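# Snap down the four tabs of the oblong food box

## Task

Two clip-lid food boxes stand on the worktop with all their snap tabs up. Close the oblong one: press each of its four tabs in turn down flat until it is fully home, with the box left standing where it is. Do not touch the smaller, square box.

Things in the scene. Friction and masses are not known exactly. Their poses are not given: they have to be found in the camera images.
- long_box: the oblong food box to close, about 0.8 kg, loose on the worktop: clear straight walls 110 mm along x, 160 mm along y; white lid lying on it, rim 76 mm and raised middle 78.5 mm above the worktop; a grey locking tab at the middle of each side (see tab_far). Origin: centre of its underside; z up, x roughly away from the robot, y roughly to its left
- tab_far (a joint): tab on the +x side: 0 rad = raised, 46 degrees above level, 0.8 = flat, shut; it starts at 0 to 0.2. Plate 40 wide, 30 long, 5 thick (mm), hinged at x = +37, z = 80 mm of the box, rising outward to at most 104 mm height; shut, its top is at 82.5 mm. Press straight down at x = +57, y = 0: about 3 N moves it, it stays where it is left, and it is shut at its stop
- tab_near (a joint): tab on the -x side (toward the robot) of the oblong box, same kind and values as tab_far: hinge line at x = -37 mm of the box, press straight down at x = -57, y = 0 mm
- tab_left (a joint): tab on the +y side (robot's left) of the oblong box, same kind and values as tab_far: hinge line at y = +62 mm of the box, press straight down at x = 0, y = +82 mm
- tab_right (a joint): tab on the -y side (robot's right) of the oblong box, same kind and values as tab_far: hinge line at y = -62 mm of the box, press straight down at x = 0, y = -82 mm
- square_box: the other clip-lid food box, to be left alone: the same make and height with four raised tabs, but square and smaller, walls 110 x 110 mm. Origin: centre of its underside; z is up

How it is judged:
By the outcome, as a careful person would: the job done as asked, in the order asked, and still so for the second after the job is handed in, with the robot touching nothing.
It also fails if it takes over 48 s, if anything falls off the work surface, if the arm or the gripper's body presses on something with over 40 N, if the wrist force passes 120 N, or if a joint passes its speed limit or range.

## Robot

A 6-joint arm with a two-finger parallel gripper is mounted at the origin on a cart in front of the work surface, level with it; the furniture and walls round the work are solid. World frame = base frame: x ahead of the robot, y to its left, z up, the work surface at z = 0. Lengths are in mm, angles in rad, forces in N, time in s.
With the tool pointing down it reaches from about 300 to 775 mm from the base axis. Payload 14.6 kg.
Tool frame: the origin (TCP) lies at the centre of the arm's flange, where the gripper is bolted on; the fingertips stand 199 mm ahead of it and the grasp point (between the pads) lies 180 mm ahead of it; z points along the fingers, y is the line along which they close (so a half turn about z gives the same grasp; the last joint's range is limited). The gripper opens to 94 mm and grips with 3 to 60 N. Pads are 16 mm wide; open, the fingers measure 119 mm over their backs; the gripper's body (75 mm by 177 mm) begins 78 mm behind the grasp point.
Start: joints at [-1.407, 0.3, 1.521, -0, 1.321, -0.067], TCP at [125.81, -535.409, 404.646] pointing down, gripper open.
Joint ranges: [-3.03, 3.03], [-0.79, 2.21], [0.23, 2.52], [-1.04, 4.18], [0, 3.07], [-2.55, 2.55]. Speed limits (rad/s): [2.22, 2.22, 2.57, 3.14, 3.14, 3.14].

## Interface

Orientations are given as [roll, pitch, yaw] about the fixed x, y, z axes, in that order (R = Rz(yaw) Ry(pitch) Rx(roll)).
In Python, from cell import manip, optics, workorder gives the robot as it stands.
- The arm moves only by the tool step_arm, never from a script. Its argument "increments" is a list that holds one entry, the list of rows, each a list of 7 numbers: the turn, a rotation vector about the tool's x, y, z as a fraction of full scale, then the shift along the tool's x, y, z as a fraction of full scale, then the closure, from -1 (fully open) to 1 (shut). In form: [[[wx, wy, wz, tx, ty, tz, fingers], ...]]. A call has 1 to 5 rows; each row shifts and turns the commanded pose from where the row before left it, along the tool's axes as they then stand; what a row does not reach is not made up. Full scale, the value 1, is 40 mm for a shift and 45 degrees for a turn. A row lasts 1/10 s, in which the tool goes at most 50 mm and 8.59 degrees, less where a joint would pass 70% of its speed; a pose out of reach is approached as far as the arm can. A call with a number of a shift or a turn outside -1 to 1 is refused whole. A call with a gripper value outside its range is refused whole. The fingers move at their own pace and stop on an object; "newtons" is the grip in N (left out, the last holds). Time passes only in rows, so rows that do not move let the fingers close. It gives the time, the measured TCP pose, the force, the opening and the grip force at its end, in the units of the state.
- manip.read_state(): the state, without advancing time (a new reading comes with each control period).
- optics.camera(name): name is "scene" or "top" or "wrist"; returns a dict with "frame" (480x640x3 uint8, red, green, blue), "range_z" (480x640 float32, mm along the optical axis (not along the pixel's ray), 0 where there is no reading), "mtx" (3x3 intrinsics, pixels), "cam_to_world" (4x4, takes a point from camera to world coordinates). Camera axes: x right, y down, z forward; pixel columns grow to the right and rows downward; lengths in mm; the calibration is good to about 2 mm. The wrist camera is an equidistant fisheye: a pixel r from the principal point sees the ray r / f radians off the axis. A picture is of the moment at which its call begins.
- workorder.sign_off(): hands the job in; it is judged then, once.
The state is a dict: "clock": time; "joints": joint angles; "qd": joint speeds; "effort": joint torques, N m; "eef_pos": TCP position; "eef_rot": TCP orientation; "wrist_force": force on the tool from outside, world axes, zero at the start; "moment": the same for the moment, N m; "finger_gap": finger opening in mm; "finger_force": force on a finger pad.
Only numpy, scipy, OpenCV 4.12 (cv2) and the standard library are available. Lean on these libraries where they do the work, as an engineer would, in place of code of your own. Each camera call takes 0.05 s, during which the arm holds its last target. There are 200 camera calls.

## Working session

There is one attempt and no reset: what is moved stays moved. The work goes in short steps, Python scripts to look and compute and a tool call to move; the robot and the scene stay as the last step left them, time stands still between calls to the robot, and variables do not carry over. Pictures are saved under pics/ and viewed, at most 10 in all, crops included, and the job is handed in when it is done.

Besides the shell and the picture viewer there is one more tool, called after "Request:" as name(argument=value, ...), one argument or row to a line, values as JSON. step_arm: Moves the arm, as the interface text tells. Its arguments: {"type":"object","properties":{"increments":{"type":"array","items":{"type":"array","items":{"type":"array","items":{"type":"number"}}}},"newtons":{"type":"number"}},"required":["increments"]}

```bash
mkdir -p pics; python3 - <<'E'
from cell import manip, optics
import cv2, numpy as np
s=manip.read_state(); print(s)
for n in ("top","scene"):
    c=optics.camera(n); cv2.imwrite(f"pics/{n}0.png",c["frame"][:,:,::-1]); np.savez(f"{n}0.npz",**c)
    print(n,c["mtx"].tolist(),c["cam_to_world"].round(3).tolist())
E
```

```text
{'clock': 0.0, 'joints': array([-1.40656397e+00,  3.00488743e-01,  1.52158897e+00,  1.08340614e-05,
        1.32072099e+00, -6.66200525e-02]), 'qd': array([ 0.00036166, -0.00099196, -0.00051976, -0.00063749,  0.00114145,
        0.00148026]), 'effort': array([ 9.45769862e-04, -5.31805694e+01, -3.52739239e+01,  7.08472123e-02,
        2.44538515e-02, -1.03886248e-04]), 'eef_pos': array([ 125.82585387, -535.38014891,  404.07317968]), 'eef_rot': array([-3.14038998e+00, -9.07580411e-05,  2.30849664e-01]), 'wrist_force': array([-0.54076151,  0.61531977,  0.50998521]), 'moment': array([ 0.00914413, -0.04217471, -0.02278833]), 'finger_force': 0.0, 'finger_gap': 94.14757600863108}
top [[589.108942866583, 0.0, 318.1660937344056], [0.0, 589.108942866583, 242.50770303887774], [0.0, 0.0, 1.0]] [[0.012, -0.993, 0.119, 363.488], [-1.0, -0.011, 0.008, 169.04], [-0.006, -0.119, -0.993, 1018.367], [0.0, 0.0, 0.0, 1.0]]
scene [[549.4128024571053, 0.0, 311.20986499393706], [0.0, 549.4128024571053, 235.13219875493255], [0.0, 0.0, 1.0]] [[-0.419, -0.388, 0.821, -281.297], [-0.908, 0.168, -0.384, 542.096], [0.011, -0.906, -0.423, 462.103], [0.0, 0.0, 0.0, 1.0]]
```

View pics/top0.png

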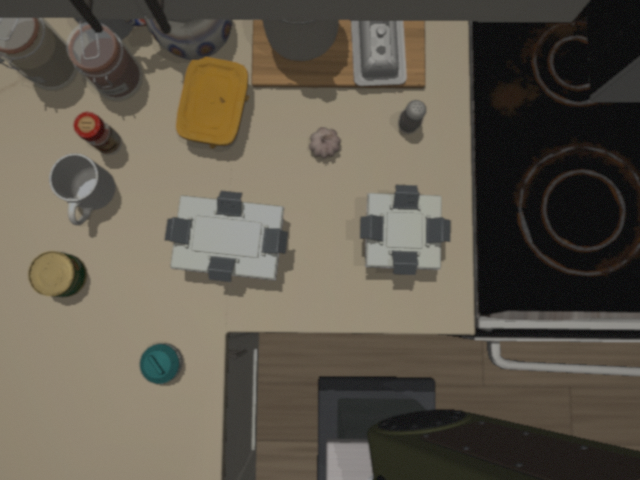

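View pics/scene0.png

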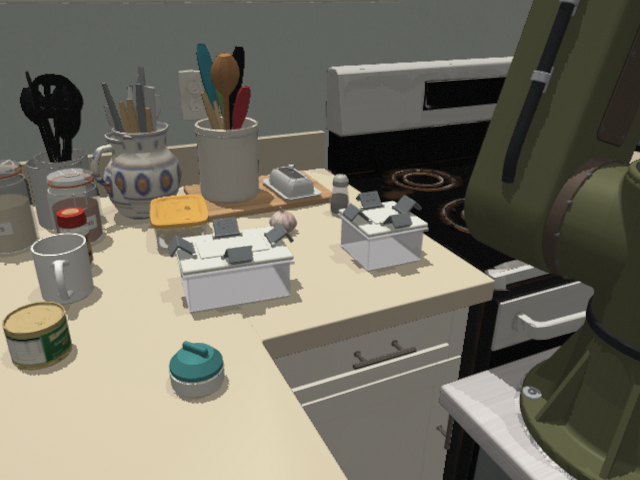

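The top view shows the oblong box centred near (228,237), with tabs at about (229,203) far, (222,268) near, (178,230) left and (274,241) right. The square box is at (405,231), to the robot's right. The yellow box, mug and utensils stand farther off.

```bash
cat > h.py <<'E'
import numpy as np, cv2
def cloud(c):
    v,u=np.mgrid[:480,:640]; z=c["range_z"]; K=c["mtx"]
    p=np.stack([(u-K[0,2])/K[0,0]*z,(v-K[1,2])/K[1,1]*z,z],-1)
    T=c["cam_to_world"]; return p@T[:3,:3].T+T[:3,3]
def box(c,x0,x1,y0,y1):
    P=cloud(c); f=c["frame"].astype(int).mean(-1)
    m=(P[...,0]>x0)&(P[...,0]<x1)&(P[...,1]>y0)&(P[...,1]<y1)&(c["range_z"]>0)
    lid=P[m&(P[...,2]>68)&(P[...,2]<84)&(f>120)]
    r=cv2.minAreaRect(lid[:,:2].astype(np.float32))
    tabs=P[m&(P[...,2]>77)&(f<110)]
    return lid,r,tabs
E
python3 - <<'E'
from h import *
c=np.load("top0.npz")
P=cloud(c)
for u,v in [(228,237),(405,231),(229,203),(222,268),(178,230),(274,241),(300,290)]: print(u,v,P[v,u].round(1))
for cu,cv,w in [(228,237,120),(405,231,85)]:
    x,y,_=P[cv,cu]
    lid,r,t=box(c,x-85,x+85,y-w,y+w)
    print(len(lid),np.median(lid[:,2]),r)
    cl=cv2.kmeans(t[:,:2].astype(np.float32),4,None,(3,50,.1),10,cv2.KMEANS_PP_CENTERS)
    l=cl[1].ravel()
    for i in range(4):
        q=t[l==i]; print(len(q),q.mean(0).round(1),q[:,2].min().round(),q[:,2].max().round(),cv2.minAreaRect(q[:,:2].astype(np.float32)))
E
```

```text
228 237 [483.5 322.3  74.8]
405 231 [496.2  36.7  76.9]
229 203 [535.6 319.1  94.9]
222 268 [ 363.5  169.  1018.4]
178 230 [491.4 398.9  94. ]
274 241 [475.8 246.3  91.9]
300 290 [402.3 207.4   0.9]
5848 76.57863784059782 ((485.10919189453125, 324.1684265136719), (170.8478240966797, 120.83624267578125), 84.7770004272461)
578 [476.3 245.8  89.6] 77.0 101.0 ((476.328857421875, 246.1715087890625), (38.782657623291016, 40.01426696777344), 84.60194396972656)
601 [491.7 399.6  90.7] 77.0 103.0 ((492.19158935546875, 402.25103759765625), (39.25643539428711, 43.383628845214844), 84.31373596191406)
591 [535.5 319.   92.2] 77.0 106.0 ((537.61279296875, 319.24945068359375), (40.23233413696289, 39.29562759399414), 83.51485443115234)
576 [431.  329.1  92.8] 78.0 105.0 ((431.28448486328125, 329.96173095703125), (41.00307846069336, 37.57439422607422), 84.52325439453125)
3628 76.26489050738263 ((498.9346618652344, 38.145179748535156), (119.54779052734375, 119.85161590576172), 88.34857940673828)
607 [496.3 -12.9  92.3] 77.0 105.0 ((493.9217834472656, -14.896377563476562), (37.802730560302734, 46.15833282470703), 89.21243286132812)
566 [444.1  39.8  93.2] 78.0 105.0 ((444.63458251953125, 38.873863220214844), (37.415035247802734, 42.54999923706055), 0.26840445399284363)
585 [548.8  37.   92.4] 77.0 105.0 ((551.185302734375, 37.33514404296875), (43.374755859375, 38.21980285644531), 88.16069793701172)
561 [498.8  92.   93.1] 77.0 105.0 ((498.50006103515625, 91.2508544921875), (37.510860443115234, 41.94130325317383), 89.96009826660156)
```

Request:
step_arm(
  increments=[
    [[0,0,0.138,0.6,-0.6,0,1],[0,0,0.138,0.6,-0.6,0,1],[0,0,0.138,0.6,-0.6,0,1],[0,0,0,0.7,-0.9,0,1],[0,0,0,0.7,-0.9,0,1]],
  ],
)

```text
clock: 0.6
eef_pos: [251.4, -387.8, 404.4]
eef_rot: [-3.141, 0.0, -0.095]
wrist_force: [1.1, -1.5, -0.2]
finger_gap: 57.4
finger_force: 0.0
```

Request:
step_arm(
  increments=[
    [[0,0,0,0.6,-1,0,1],[0,0,0,0.6,-1,0,1],[0,0,0,0.6,-1,0,1],[0,0,0,0.6,-1,0,1],[0,0,0,0.6,-1,0,1]],
  ],
)

```text
clock: 1.1
eef_pos: [389.7, -199.5, 404.6]
eef_rot: [-3.142, 0.0, -0.095]
wrist_force: [-0.1, -1.3, 0.2]
finger_gap: 17.3
finger_force: 0.0
```

Request:
step_arm(
  increments=[
    [[0,0,0,0,-1,0,1],[0,0,0,0,-1,0,1],[0,0,0,0,-1,0,1],[0,0,0,0,-1,0,1],[0,0,0,0,-1,0,1]],
  ],
)

```text
clock: 1.6
eef_pos: [407.6, -0.5, 404.6]
eef_rot: [-3.142, 0.0, -0.094]
wrist_force: [0.3, 0.3, 0.5]
finger_gap: 0.6
finger_force: 0.0
```

Request:
step_arm(
  increments=[
    [[0,0,0,0.23,-1,0,1],[0,0,0,0.23,-1,0,1],[0,0,0,0.23,-1,0,1],[0,0,0,0.23,-1,0,1],[0,0,0,0.23,-1,0,1]],
  ],
)

```text
clock: 2.1
eef_pos: [472.7, 194.4, 404.4]
eef_rot: [3.141, 0.0, -0.094]
wrist_force: [0.2, -0.5, 0.9]
finger_gap: 0.5
finger_force: 0.0
```

Request:
step_arm(
  increments=[
    [[0,0,0,0,-1,0,1],[0,0,0,0,0,0,1],[0,0,0,0,0,0,1]],
  ],
)

```text
clock: 2.4
eef_pos: [476.2, 232.8, 404.0]
eef_rot: [3.141, 0.001, -0.093]
wrist_force: [-0.3, -0.6, 1.0]
finger_gap: 0.5
finger_force: 0.0
```

```bash
python3 - <<'E'
from h import *
from cell import manip,optics
s=manip.read_state(); p=s["eef_pos"]; a=-.094
d=p[:2]-[484.3,323.5]; print(p,s["eef_rot"],s["wrist_force"],"box", d@[np.cos(a),np.sin(a)], d@[-np.sin(a),np.cos(a)])
c=optics.camera("wrist"); cv2.imwrite("pics/w1.png",c["frame"][:,:,::-1])
E
```

```text
[476.19318991 232.82385349 404.02695126] [ 3.14089827e+00  1.09212998e-03 -9.29111448e-02] [-0.28904153 -0.64061216  0.95972222] box 0.4399903867152698 -91.03675260411701
```

View pics/w1.png

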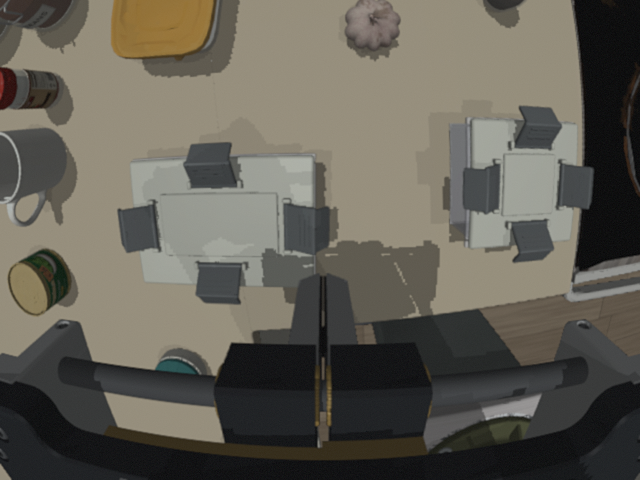

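The wrist view shows all four tabs still up and the closed fingers just right of the right-hand tab at (306,228). I need about 9 mm along −tool y, then straight down.

Request:
step_arm(
  increments=[
    [[0,0,0,0,-0.225,0.4,1],[0,0,0,0,0,0.9,1],[0,0,0,0,0,0.8,1],[0,0,0,0,0,0.2,1],[0,0,0,0,0,0.1,1]],
  ],
)

```text
clock: 2.95
eef_pos: [477.4, 240.6, 308.7]
eef_rot: [3.141, 0.001, -0.095]
wrist_force: [-0.2, 0.4, 0.3]
finger_gap: 0.7
finger_force: 0.0
```

Request:
step_arm(
  increments=[
    [[0,0,0,0,0,0.15,1],[0,0,0,0,0,0.15,1],[0,0,0,0,0,0.1,1],[0,0,0,0,0,0.1,1],[0,0,0,0,0,0,1]],
  ],
)

```text
clock: 3.45
eef_pos: [477.2, 241.4, 288.4]
eef_rot: [3.142, 0.0, -0.094]
wrist_force: [-0.2, -0.3, 0.0]
finger_gap: 0.6
finger_force: 0.0
```

```bash
python3 - <<'E'
from h import *
from cell import manip,optics
c=optics.camera("wrist"); f=c["frame"][130:400,100:460]; cv2.imwrite("pics/w2.png",cv2.resize(f[:,:,::-1],None,fx=2,fy=2)); 
c=optics.camera("scene"); np.savez("s1.npz",**c); f=c["frame"][150:350,130:460]; cv2.imwrite("pics/s2.png",cv2.resize(f[:,:,::-1],None,fx=2.4,fy=2.4))
print(manip.read_state()["wrist_force"])
E
```

```text
[0.36172631 0.84030753 0.58613782]
```

View pics/s2.png

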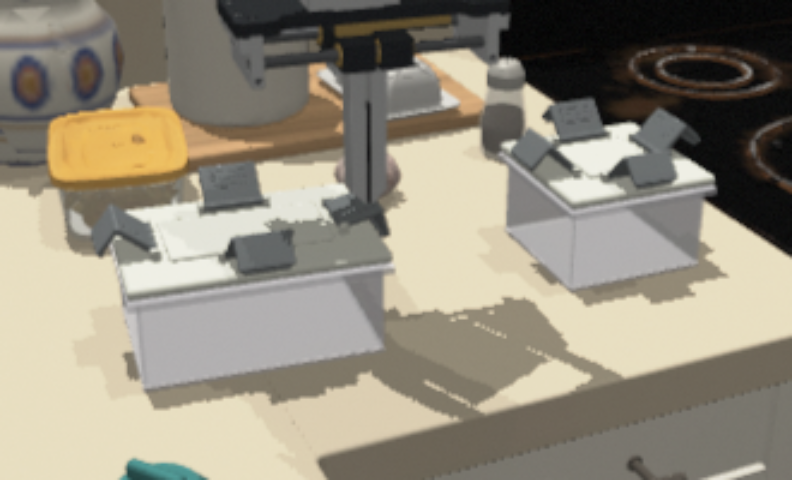

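View pics/w2.png

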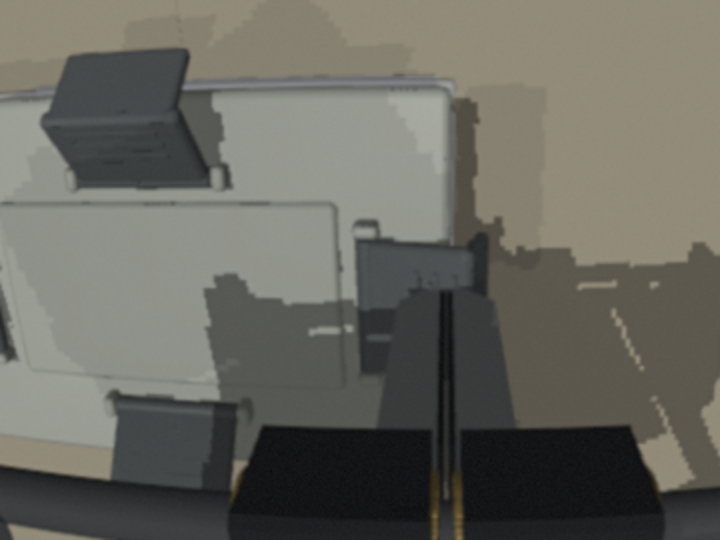

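The scene view shows the right tab at (355,212) already pushed most of the way down under the fingers. The box hasn't moved. I'll continue to the stop.

Request:
step_arm(
  increments=[
    [[0,0,0,0,0,0.08,1],[0,0,0,0,0,0.05,1],[0,0,0,0,0,0,1]],
  ],
)

```text
clock: 3.85
eef_pos: [477.2, 241.4, 283.2]
eef_rot: [3.141, 0.0, -0.094]
wrist_force: [-0.1, 0.3, 0.3]
finger_gap: 0.5
finger_force: 0.0
```

Request:
step_arm(
  increments=[
    [[0,0,0,0,0,0.04,1],[0,0,0,0,0,0,1]],
  ],
)

```text
clock: 4.05
eef_pos: [477.2, 241.4, 281.9]
eef_rot: [3.142, 0.0, -0.094]
wrist_force: [-0.0, -2.1, 1.9]
finger_gap: 0.5
finger_force: 1.2
```

Request:
step_arm(
  increments=[
    [[0,0,0,0,0,0.03,1],[0,0,0,0,0,0,1]],
  ],
)

```text
clock: 4.25
eef_pos: [477.2, 241.4, 281.7]
eef_rot: [-3.141, -0.001, -0.094]
wrist_force: [-5.2, -3.5, 13.7]
finger_gap: 0.7
finger_force: 7.1
```

Request:
step_arm(
  increments=[
    [[0,0,0,0,0,0.03,1],[0,0,0,0,0,0,1]],
  ],
)

```text
clock: 4.45
eef_pos: [477.2, 241.4, 281.4]
eef_rot: [-3.141, -0.001, -0.094]
wrist_force: [-9.8, -5.4, 25.9]
finger_gap: 0.2
finger_force: 12.7
```

Right tab is home (tip at 82.4 mm, hard stop with 26 N). Next, the far tab.

Request:
step_arm(
  increments=[
    [[0,0,0,0,0,-0.3,1],[0,0,0,0,0,-1,1],[0,0,0,0.47,-0.69,0,1],[0,0,0,0.47,-0.69,0,1],[0,0,0,0.47,-0.69,0,1]],
  ],
)

```text
clock: 4.95
eef_pos: [541.8, 319.5, 331.9]
eef_rot: [-3.141, -0.0, -0.095]
wrist_force: [0.2, -0.7, -0.0]
finger_gap: 0.5
finger_force: 0.0
```

Request:
step_arm(
  increments=[
    [[0,0,0,0,0,0.3,1],[0,0,0,0,0,0.3,1],[0,0,0,0,0,0,1],[0,0,0,0,0,0,1]],
  ],
)

```text
clock: 5.35
eef_pos: [540.8, 317.9, 307.3]
eef_rot: [3.141, 0.001, -0.095]
wrist_force: [-0.6, -0.2, -0.2]
finger_gap: 0.9
finger_force: 0.0
```

Good, on target (541.0, 318.1). Now down by 24 mm, then small steps.

Request:
step_arm(
  increments=[
    [[0,0,0,0,0,0.15,1],[0,0,0,0,0,0.15,1],[0,0,0,0,0,0.15,1],[0,0,0,0,0,0.12,1],[0,0,0,0,0,0,1]],
  ],
)

```text
clock: 5.85
eef_pos: [540.9, 318.4, 283.7]
eef_rot: [3.141, 0.001, -0.094]
wrist_force: [0.2, -0.4, 0.6]
finger_gap: 0.4
finger_force: 0.0
```

Request:
step_arm(
  increments=[
    [[0,0,0,0,0,0.06,1],[0,0,0,0,0,0,1]],
  ],
)

```text
clock: 6.05
eef_pos: [541.1, 318.5, 282.1]
eef_rot: [3.141, 0.0, -0.094]
wrist_force: [-0.4, -1.2, 0.0]
finger_gap: 0.7
finger_force: 0.0
```

Request:
step_arm(
  increments=[
    [[0,0,0,0,0,0.03,1],[0,0,0,0,0,0,1]],
  ],
)

```text
clock: 6.25
eef_pos: [541.1, 318.6, 281.9]
eef_rot: [-3.141, -0.0, -0.094]
wrist_force: [-3.3, -1.8, 7.9]
finger_gap: 0.6
finger_force: 4.1
```

Request:
step_arm(
  increments=[
    [[0,0,0,0,0,0.03,1],[0,0,0,0,0,0,1]],
  ],
)

```text
clock: 6.45
eef_pos: [541.2, 318.5, 281.7]
eef_rot: [-3.141, -0.001, -0.094]
wrist_force: [-5.2, -4.3, 17.4]
finger_gap: 0.5
finger_force: 8.3
```

Request:
step_arm(
  increments=[
    [[0,0,0,0,0,0.02,1],[0,0,0,0,0,0,1]],
  ],
)

```text
clock: 6.65
eef_pos: [541.4, 318.5, 281.6]
eef_rot: [-3.141, -0.002, -0.094]
wrist_force: [-5.9, -5.5, 21.0]
finger_gap: 0.5
finger_force: 10.6
```

Request:
step_arm(
  increments=[
    [[0,0,0,0,0,-0.3,1],[0,0,0,0,0,-1,1],[0,0,0,-0.475,-0.685,0,1],[0,0,0,-0.475,-0.685,0,1],[0,0,0,-0.475,-0.685,0,1]],
  ],
)

```text
clock: 7.15
eef_pos: [491.5, 406.6, 331.4]
eef_rot: [-3.141, -0.0, -0.095]
wrist_force: [-0.1, 0.4, -0.1]
finger_gap: 0.4
finger_force: 0.0
```

Request:
step_arm(
  increments=[
    [[0,0,0,0,0,0.3,1],[0,0,0,0,0,0.3,1],[0,0,0,0,0,0,1],[0,0,0,0,0,0,1]],
  ],
)

```text
clock: 7.55
eef_pos: [492.7, 404.9, 306.7]
eef_rot: [3.141, 0.001, -0.096]
wrist_force: [0.6, 0.5, 0.3]
finger_gap: 0.4
finger_force: 0.0
```

Over the left tab (target 492.0, 405.1).

Request:
step_arm(
  increments=[
    [[0,0,0,0,0,0.15,1],[0,0,0,0,0,0.15,1],[0,0,0,0,0,0.15,1],[0,0,0,0,0,0.14,1],[0,0,0,0,0,0,1]],
  ],
)

```text
clock: 8.05
eef_pos: [492.0, 405.7, 282.5]
eef_rot: [3.141, 0.001, -0.094]
wrist_force: [-0.5, -0.1, -1.1]
finger_gap: 0.5
finger_force: 0.0
```

Request:
step_arm(
  increments=[
    [[0,0,0,0,0,0.05,1],[0,0,0,0,0,0,1]],
  ],
)

```text
clock: 8.25
eef_pos: [492.1, 405.7, 282.0]
eef_rot: [3.141, 0.0, -0.094]
wrist_force: [-1.2, -1.3, 4.7]
finger_gap: 0.4
finger_force: 2.4
```

Request:
step_arm(
  increments=[
    [[0,0,0,0,0,0.02,1],[0,0,0,0,0,0,1]],
  ],
)

```text
clock: 8.45
eef_pos: [492.1, 405.7, 281.8]
eef_rot: [-3.142, -0.0, -0.094]
wrist_force: [-4.1, -3.9, 11.5]
finger_gap: 0.2
finger_force: 5.3
```

Request:
step_arm(
  increments=[
    [[0,0,0,0,0,0.04,1],[0,0,0,0,0,0,1]],
  ],
)

```text
clock: 8.65
eef_pos: [492.1, 405.8, 281.6]
eef_rot: [-3.14, -0.001, -0.094]
wrist_force: [-7.6, -6.1, 21.6]
finger_gap: 0.3
finger_force: 10.8
```

Request:
step_arm(
  increments=[
    [[0,0,0,0,0,-0.3,1],[0,0,0,0,0,-1,1],[0,0,0,-0.475,0.685,0,1],[0,0,0,-0.475,0.685,0,1],[0,0,0,-0.475,0.685,0,1]],
  ],
)

```text
clock: 9.15
eef_pos: [426.7, 328.3, 331.2]
eef_rot: [-3.142, -0.0, -0.094]
wrist_force: [0.7, 0.8, -0.6]
finger_gap: 0.6
finger_force: 0.0
```

Request:
step_arm(
  increments=[
    [[0,0,0,0,0,0.3,1],[0,0,0,0,0,0.3,1],[0,0,0,0,0,0,1],[0,0,0,0,0,0,1]],
  ],
)

```text
clock: 9.55
eef_pos: [428.1, 329.8, 306.5]
eef_rot: [3.141, 0.001, -0.094]
wrist_force: [0.4, 0.3, 0.4]
finger_gap: 0.4
finger_force: 0.0
```

Over the near tab (target 427.6, 328.9).

Request:
step_arm(
  increments=[
    [[0,0,0,0,0,0.15,1],[0,0,0,0,0,0.15,1],[0,0,0,0,0,0.15,1],[0,0,0,0,0,0.14,1],[0,0,0,0,0,0,1]],
  ],
)

```text
clock: 10.05
eef_pos: [427.6, 329.2, 282.5]
eef_rot: [3.141, 0.001, -0.094]
wrist_force: [-0.0, -0.1, 0.3]
finger_gap: 0.7
finger_force: 0.0
```

Request:
step_arm(
  increments=[
    [[0,0,0,0,0,0.05,1],[0,0,0,0,0,0,1]],
  ],
)

```text
clock: 10.25
eef_pos: [427.7, 329.2, 281.9]
eef_rot: [-3.141, -0.0, -0.094]
wrist_force: [-2.1, -0.6, 4.7]
finger_gap: 0.3
finger_force: 2.1
```

Request:
step_arm(
  increments=[
    [[0,0,0,0,0,0.03,1],[0,0,0,0,0,0,1]],
  ],
)

```text
clock: 10.45
eef_pos: [427.7, 329.3, 281.7]
eef_rot: [-3.141, -0.001, -0.094]
wrist_force: [-6.4, -4.4, 15.2]
finger_gap: -0.2
finger_force: 7.9
```

Request:
step_arm(
  increments=[
    [[0,0,0,0,0,0.02,1],[0,0,0,0,0,0,1]],
  ],
)

```text
clock: 10.65
eef_pos: [427.7, 329.3, 281.5]
eef_rot: [-3.141, -0.001, -0.094]
wrist_force: [-8.8, -5.7, 22.6]
finger_gap: 0.9
finger_force: 11.7
```

Request:
step_arm(
  increments=[
    [[0,0,0,0,0,-0.5,1],[0,0,0,0,0,-1,1],[0,0,0,0,0,-1,1],[0,0,0,0,0,-1,1],[0,0,0,0,0,0,1]],
  ],
)

```text
clock: 11.15
eef_pos: [427.7, 329.3, 425.0]
eef_rot: [-3.136, -0.007, -0.094]
wrist_force: [-0.3, 0.6, 0.3]
finger_gap: 0.5
finger_force: 0.0
```

Request:
step_arm(
  increments=[
    [[0,0,0,0,1,0,1],[0,0,0,0,1,0,1],[0,0,0,0,1,0,1],[0,0,0,0,1,0,1],[0,0,0,0,1,0,1]],
  ],
)

```text
clock: 11.65
eef_pos: [408.3, 128.7, 418.8]
eef_rot: [3.141, 0.0, -0.094]
wrist_force: [0.2, -0.3, 0.4]
finger_gap: 0.6
finger_force: 0.0
```

Request:
step_arm(
  increments=[
    [[0,0,0,0,1,0,1],[0,0,0,0,1,0,1],[0,0,0,0,1,0,1],[0,0,0,0,0,0,1],[0,0,0,0,0,0,1]],
  ],
)

```text
clock: 12.15
eef_pos: [397.4, 10.2, 419.1]
eef_rot: [-3.142, 0.0, -0.096]
wrist_force: [0.6, 0.6, -0.1]
finger_gap: 0.7
finger_force: 0.0
```

```bash
python3 - <<'E'
from h import *
from cell import manip,optics
c=optics.camera("top"); cv2.imwrite("pics/t3.png",c["frame"][:,:,::-1])
P=cloud(c)
lid,r,t=box(c,400,570,204,444); print(r)
a=-.094; C=np.array([484.3,323.5]); X=np.array([np.cos(a),np.sin(a)]); Y=np.array([-np.sin(a),np.cos(a)])
for n,x,y in [("far",55,0),("near",-55,0),("left",0,80),("right",0,-80)]:
    q=C+x*X+y*Y; m=(np.linalg.norm(P[...,:2]-q,axis=-1)<10); z=P[m][:,2]; print(n,z.mean().round(1),z.min().round(1),z.max().round(1))
lid,r,t=box(c,410,590,-50,125); print(r)
f=optics.camera("scene")["frame"][150:350,130:460]; cv2.imwrite("pics/s3.png",cv2.resize(f[:,:,::-1],None,fx=2.4,fy=2.4))
E
```

```text
((484.4568176269531, 324.264404296875), (171.34100341796875, 121.3738021850586), 84.3076400756836)
far 82.2 78.0 86.9
near 77.8 -4.3 87.1
left 82.3 78.3 86.4
right 74.7 -5.3 87.5
((499.2696533203125, 37.90331268310547), (120.52417755126953, 119.24614715576172), 88.95372009277344)
```

View pics/s3.png

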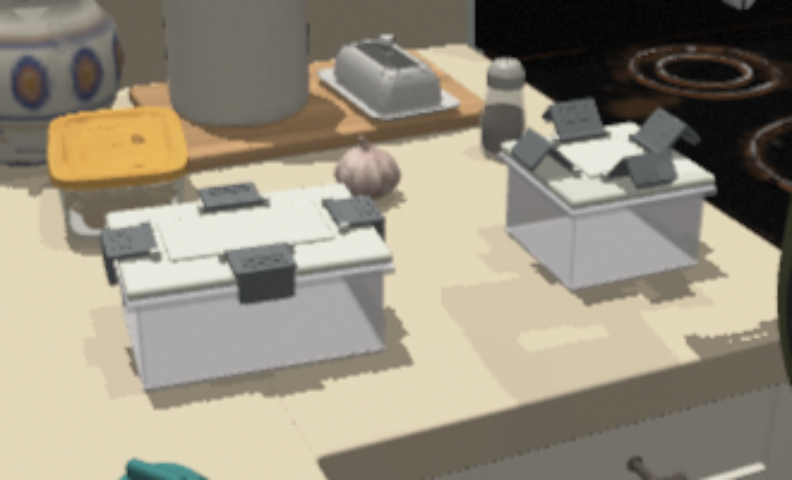

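All four tabs lie flat: far (232,195), right (355,210), near (262,262) and left (130,240). The oblong box hasn't moved, and the square box still has its tabs up.

```bash
python3 -c "
from cell import workorder; print(workorder.sign_off())"
```

```text
the job is handed in; nothing more can be done
None
```

All four tabs of the oblong box are pressed flat to their stops, the box is where it stood (within about 1 mm), the square box was not touched, and the job is handed in at about 12 s.

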